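# Release the dust box's tool-only catch and open its grit drawer

### The job

Open the grit drawer of the dust box so that it can be emptied. Its hidden spring catch can only be released with a tool: take the pin punch out of the wooden block, put it down through the small hole in the lid, feel for the catch and press it until the drawer springs out, never pressing harder than 20 N or the catch bends. Then stand the punch back in the socket it came from, and pull the drawer all the way out to its stop, leaving everything else as it is.

Things in the scene. Friction and masses are not known exactly. Their poses are not given: they have to be found in the camera images.
- dust_box: grey sheet steel dust box, screwed to the bench by tabs at its sides, 130 deep (x) by 140 wide (y) by 115 high; origin at the centre of its underside; its +x points to its back, -x to its front with the drawer, z up. The lid carries a round suction spigot 40 across and 32 high at x +34, y -32, and a square steel guide block with the access hole
- lid_hole (a point): middle of the mouth of the round access hole, 8 across, straight down, in the 30 x 30 steel guide block (top 120 above the bench, 5 above the lid) at x -10, y +30 of the dust box. The hidden catch lies 25 to 39 below this mouth, a new depth each time. It starts to give at about 3 N, lets the drawer go some 6 mm farther down at 7 to 10 N, and meets a rigid stop about 7.5 mm below where first felt
- grit_drawer (a joint): how far the drawer is out, m: 0 shut and caught; springs out to about 0.03 by itself when the catch is tripped, and stays out when the punch is lifted and the catch springs back; 0.075 at its stop. From there it slides with 1 to 3 N and stays where it is left
- drawer_handle (a point): middle of the drawer's handle, a round steel bar 11 thick and 80 long, parallel to the box's y, 35 in front of the drawer's face and 76 above the bench; the drawer's face reaches 14 above the bar's middle. The drawer moves along the box's -x. The point moves with the drawer
- pin_punch: pin punch, the longest of the three steel tools in the wooden block, 130 long, 100 g: a round knurled body 14 thick and 75 long over a pin 6 thick and 55 long. Origin at the tip of the pin, z up along the tool: the body begins at z 55 and its top is at z 130. It stands upright, the body's shoulder resting on the block, so 75 stand out
- punch_block: hardwood block, fixed, 56 (x) by 140 (y) by 62 high, origin at the centre of its underside; three sockets 9 across and 58 deep in its top at y -45, 0 and +45, each holding one tool
- centre_punch: short stout centre punch, body 18 thick, 50 of it standing out of the block; leave it alone. Origin at its tip, z up
- rivet_set: rivet set, body 16 thick, 70 of it standing out of the block; too short for the catch, leave it alone. Origin at its tip, z up
- bearing: ball bearing, 42 across, 12 high, lying on the bench; leave it alone
- spark_plug: used spark plug, 70 long, lying on the bench; leave it alone
- bolt_m12: hexagon bolt standing on its head, 63 high; leave it alone
- nut_m16: hexagon nut, 27 across; leave it alone
- pencil: flat red carpenter's pencil, 147 long; leave it alone

How it is judged:
On the way:
1. with the pin punch down through the lid's hole, the drawer is let go and springs out at least 15 mm (value of joint grit_drawer above 0.015 m and z of pin_punch in the frame of lid_hole below -0.02 m and horizontal distance between pin_punch and lid_hole below 0.008 m), for 0.1 s.
At the end, for the whole second after the job is handed in: The drawer is out to its stop (at least 69 of 75 mm) and at rest; the pin punch stands upright (within 0.1 rad) and fully down in the socket it came from, within 5 mm of where it stood, at rest (value of joint grit_drawer above 0.069 m and velocity of joint grit_drawer below 0.01 m/s and distance of pin_punch from where it was at the start of the episode below 0.005 m and angle between pin_punch's own z axis and vertical below 0.1 rad and linear speed of pin_punch below 0.02 m/s); the robot touches nothing.
It fails at once if the pin punch presses on the dust box or its catch with more than 20 N (contact force between pin_punch and dust_box above 20 N).
It fails at once if another tool of the block is lifted or knocked more than 20 mm (distance of any of centre_punch, rivet_set from where it was at the start of the episode above 0.02 m).
It fails at once if the bearing, spark plug, bolt, nut or pencil is moved more than 30 mm (distance of any of bearing, spark_plug, bolt_m12, nut_m16, pencil from where it was at the start of the episode above 0.03 m).
It also fails if it takes over 64 s, if anything falls off the work surface, if the arm or the gripper's body presses on something with over 40 N, if the wrist force passes 120 N, or if a joint passes its speed limit or range.

### The arm

A 7-joint arm with a two-finger parallel gripper is mounted at the origin on the work surface; the furniture and walls round the work are solid. World frame = base frame: x ahead of the robot, y to its left, z up, the work surface at z = 0. Lengths are in m, angles in rad, forces in N, time in s.
With the tool pointing down it reaches from about 0.35 to 0.9 m from the base axis. Payload 8.1 kg.
Tool frame: the origin (TCP) lies midway between the tips of the shut fingers; the grasp point (between the pads) lies 19 mm behind it (robot.grasp_offset is the distance from the TCP to the grasp point, in m); z points along the fingers, y is the line along which they close (so a half turn about z gives the same grasp; the last joint's range is limited). The gripper opens to 85 mm and grips with 20 to 120 N. Pads are 22 mm wide; open, the fingers measure 114 mm over their backs; the gripper's body (76 mm by 85 mm) begins 54 mm behind the grasp point. The pads swing forward as they close: fully open they stand 13 mm farther back than shut.
Start: joints at [1.019, 0.434, 0.025, 1.573, -0.012, 1.134, -0.075], TCP at [0.271, -0.563, 0.231] pointing down, gripper open.
Joint ranges: [-2.62, 2.62], [-0.44, 2.09], [-1.27, 1.32], [0.08, 2.57], [-1.32, 4.46], [0.12, 2], [-2.74, 2.74]. Speed limits (rad/s): [2.22, 2.22, 3.01, 3.01, 3.14, 3.14, 3.14].

### API

Orientations are given as [roll, pitch, yaw] about the fixed x, y, z axes, in that order (R = Rz(yaw) Ry(pitch) Rx(roll)).
In Python, from cell import robot gives the robot as it stands.
- The arm moves only by the shell command python3 -m handwheel 'ROWS' [FORCE]. ROWS is JSON, one flat list of numbers, 7 for each row, row after row: the turn, a rotation vector about the world's x, y, z normalised to -1 to 1, where 1 is 0.1 rad, then the shift along the world's x, y, z normalised to -1 to 1, where 1 is 0.05 m, then the gripper command: -1 is shut, 1 is fully open, values between are in proportion. A call has 1 to 20 rows; each row shifts and turns the commanded pose from where the row before left it; what a row does not reach is not made up. A row lasts 1/10 s, in which the tool goes at most 50 mm and 8.59 degrees, less where a joint would pass 70% of its speed; a pose out of reach is approached as far as the arm can. A call with a number of a shift or a turn outside -1 to 1 is refused whole. A call with a gripper value outside its range is refused whole. The fingers move at their own pace and stop on an object; FORCE is the grip in N (left out, the last holds). Time passes only in rows, so rows that do not move let the fingers close. It gives the time, the measured TCP pose, the force, the opening and the grip force at its end, in the units of the state.
- robot.get_obs(): the state, without advancing time (a new reading comes with each control period).
- robot.get_image(name): name is "scene" or "top" or "wrist"; returns a dict with "img" (384x512x3 uint8, red, green, blue), "fx", "fy", "cx", "cy" (pixels), "rvec" (rotation vector, rad) and "tvec" (3), from world to camera coordinates, as OpenCV has them. Camera axes: x right, y down, z forward; pixel columns grow to the right and rows downward; lengths in m; the calibration is good to about 2 mm. A picture is of the moment at which its call begins. There is no depth.
- robot.close_job(): hands the job in; it is judged then, once.
The state is a dict: "time_s": time; "joint_pos": joint angles; "joint_velocities": joint speeds; "joint_efforts": joint torques, N m; "eef_pos": TCP position; "tcp_rot": TCP orientation; "contact_force": force on the tool from outside, world axes, zero at the start; "torque": the same for the moment, N m; "width": finger opening in m; "finger_force": force on a finger pad.
Only numpy, scipy, OpenCV 4.12 (cv2) and the standard library are available. Lean on these libraries where they do the work, as an engineer would, in place of code of your own. Each camera call takes 0.05 s, during which the arm holds its last target. There are 200 camera calls.

## Working session

There is one attempt and no reset: what is moved stays moved. The work goes in short steps, Python scripts to look and compute and a shell command to move; the robot and the scene stay as the last step left them, time stands still between calls to the robot, and variables do not carry over. Pictures are saved under pics/ and viewed, at most 10 in all, crops included, and the job is handed in when it is done.

```bash
mkdir -p pics; ls
cat > h.py <<'E'
import numpy as np, cv2
from cell import robot
def snap(n,f):
    d=robot.get_image(n); cv2.imwrite(f,cv2.cvtColor(d["img"],cv2.COLOR_RGB2BGR))
    np.save(f[:-4]+".npy",{k:v for k,v in d.items()},allow_pickle=True); return d
def px2w(d,u,v,z):
    R=cv2.Rodrigues(np.array(d["rvec"],float))[0]; t=np.array(d["tvec"],float).ravel()
    c=-R.T@t; r=R.T@np.array([(u-d["cx"])/d["fx"],(v-d["cy"])/d["fy"],1])
    return c+r*(z-c[2])/r[2]
def w2px(d,p):
    R=cv2.Rodrigues(np.array(d["rvec"],float))[0]; q=R@np.array(p)+np.array(d["tvec"],float).ravel()
    return np.array([q[0]/q[2]*d["fx"]+d["cx"],q[1]/q[2]*d["fy"]+d["cy"]])
def load(f): return np.load(f,allow_pickle=True).item()
E
python3 - <<'E'
from h import *
a=snap("scene","pics/s0.png");b=snap("top","pics/t0.png")
for d in(a,b):
    R=cv2.Rodrigues(np.array(d["rvec"],float))[0];print(-R.T@np.array(d["tvec"]).ravel(),d["fx"],R[2])
im=np.hstack([cv2.imread("pics/t0.png")]);cv2.imwrite("pics/t0b.png",cv2.resize(im,(800,600),interpolation=cv2.INTER_CUBIC))
o=robot.get_obs();print(o["time_s"],o["eef_pos"],o["tcp_rot"],o["width"],o["contact_force"])
E
```

```text
pics
[-0.25670884  0.39961587  0.5355998 ] 445.1507424858578 [ 0.71497726 -0.55946392 -0.41929422]
[ 0.35378686 -0.19508245  1.24552735] 400.50544861187126 [ 0.10972869 -0.00910691 -0.99391985]
0.1 [ 0.27092296 -0.56272133  0.23060338] [-3.14014085e+00  1.40050379e-04  4.48735758e-01] 0.08522804329175701 [-0.11344131 -0.06841994  0.74897372]
```

View pics/t0b.png

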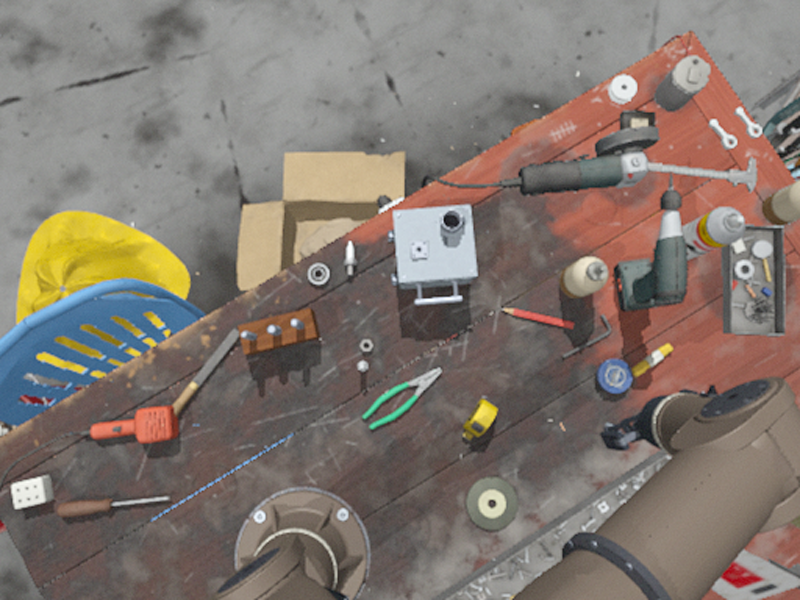

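View pics/s0.png

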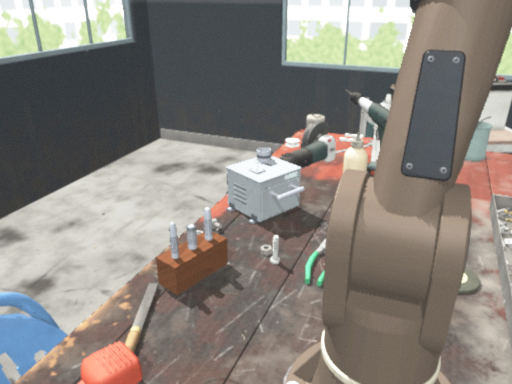

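The top view shows the dust box at about (435,245), the block at (280,332) with three tools, and the handle at (438,300). The scene view shows the three tools at (174,240), (192,236) and (208,222). I'll enlarge both areas next.

Run:
```python
import cv2,numpy as np
t=cv2.imread("pics/t0.png");s=cv2.imread("pics/s0.png")
a=cv2.resize(t[125:235,145:315],None,fx=4.7,fy=4.7,interpolation=cv2.INTER_CUBIC)
cv2.imwrite("pics/c1.png",a)
cv2.imwrite("pics/c2.png",cv2.resize(s[200:300,150:280],None,fx=6,fy=6,interpolation=cv2.INTER_CUBIC))
```

```text
(no output)
```

View pics/c1.png

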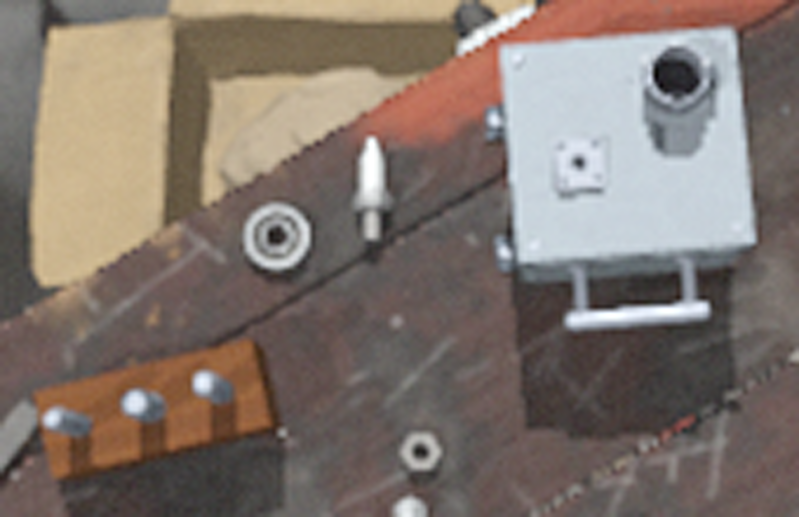

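View pics/c2.png

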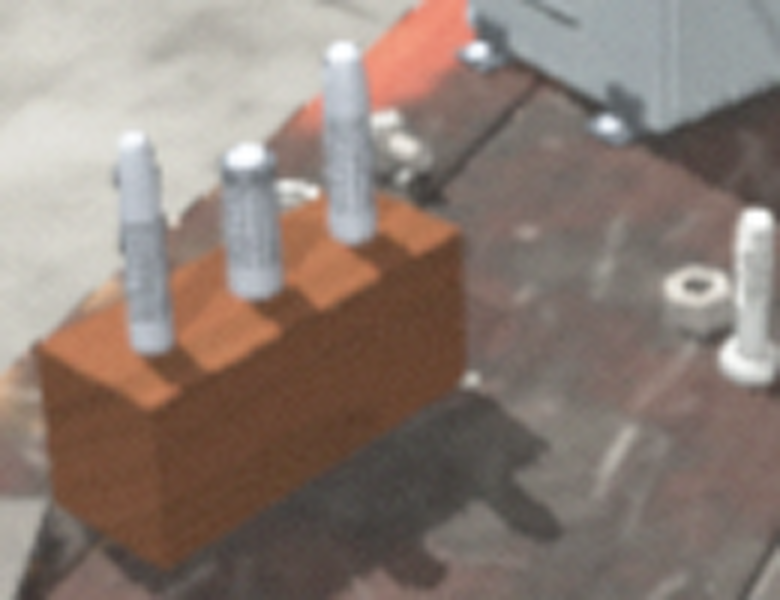

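In the crops, the left tool (body (150,350) to top (135,135)) is slimmer and nearer. The right one is (350,240) to (342,45). The hole is at c1 (579,161). I'll compute heights to tell the tools apart.

Run:
```python
from h import *
T=load("pics/t0.npy");S=load("pics/s0.npy")
c1=lambda x,y,z:px2w(T,145+x/4.7-.4,125+y/4.7-.4,z)
c2=lambda x,y:(150+x/6-.4,200+y/6-.4)
bl=np.array([c1(38,393,.062),c1(255,340,.062),c1(278,428,.062),c1(60,480,.062)]);print("block",bl.round(3),bl.mean(0))
bx=np.array([c1(502,45,.115),c1(737,28,.115),c1(755,245,.115),c1(515,265,.115)]);print("box",bx.round(3),bx.mean(0))
print("hole",c1(579,161,.12)); print("handle ends",c1(570,322,.076),c1(706,310,.076))
for b,t,w in(((150,343),(135,138),44),((255,288),(247,155),55),((352,234),(342,50),48)):
    p=px2w(S,*c2(*b),.062); R=cv2.Rodrigues(np.array(S["rvec"]))[0];dep=(R@p+S["tvec"].ravel())[2] if hasattr(S["tvec"],"ravel") else (R@p+np.array(S["tvec"]))[2]
    zs=[z for z in np.arange(.08,.18,.001)]; e=[abs(w2px(S,[p[0],p[1],z])[1]-c2(*t)[1]) for z in zs]
    print("tool",p.round(3),"top z",zs[int(np.argmin(e))],"width mm",w/6/S["fx"]*dep*1000)
for x,y,z in((55,415,.137),(137,400,.112),(208,383,.132)): print("top view tool",c1(x,y,z).round(3))
print("bolt",c1(410,505,.063),"nut",c1(420,452,.01))
```

```text
block [[ 0.439  0.109  0.062]
 [ 0.47  -0.027  0.062]
 [ 0.415 -0.041  0.062]
 [ 0.385  0.095  0.062]] [0.42728906 0.03402522 0.062     ]
box [[ 0.644 -0.187  0.115]
 [ 0.652 -0.331  0.115]
 [ 0.517 -0.338  0.115]
 [ 0.508 -0.192  0.115]] [ 0.58033337 -0.26195485  0.115     ]
hole [ 0.57002833 -0.23207375  0.12      ]
handle ends [ 0.47649241 -0.22562496  0.076     ] [ 0.48241227 -0.31086501  0.076     ]
tool [0.419 0.083 0.062] top z 0.13700000000000007 width mm 14.143992626132096
tool [0.427 0.04  0.062] top z 0.11300000000000003 width mm 18.301972522493863
tool [ 0.437 -0.004  0.062] top z 0.13300000000000006 width mm 16.543972274684442
top view tool [0.421 0.08  0.137]
top view tool [0.431 0.037 0.112]
top view tool [ 0.438 -0.009  0.132]
bolt [ 0.36484454 -0.12352176  0.063     ] nut [ 0.39973026 -0.12728495  0.01      ]
```

The left tool is the pin punch: its top works out at 137 mm and it is 14 mm thick, standing near (0.420,0.080). The block's yaw is about 0.22, and the hole is near (0.570,-0.232). I'm moving above the punch, with the fingers set to close along the block's x.

```bash
python3 -m handwheel '[0,0,0.96,0.21,0.9,0.05,1, 0,0,0.96,0.21,0.92,0.05,1, 0,0,0.96,0.21,0.92,0.05,1, 0,0,0.96,0.21,0.92,0.05,1, 0,0,0.96,0.21,0.92,0.05,1, 0,0,0.96,0.21,0.92,0.05,1, 0,0,0.96,0.21,0.92,0.05,1, 0,0,0.96,0.21,0.92,0.05,1, 0,0,0.96,0.21,0.92,0.05,1, 0,0,0.96,0.21,0.92,0.05,1, 0,0,0.96,0.21,0.92,0.05,1, 0,0,0.96,0.21,0.92,0.05,1, 0,0,0.96,0.21,0.92,0.05,1, 0,0,0.96,0.21,0.92,0.05,1, 0,0,0,0,0,0,1, 0,0,0,0,0,0,1]'
python3 - <<'E'
from h import *
d=snap("wrist","pics/w1.png");o=robot.get_obs();print(o["joint_pos"],o["contact_force"])
print(w2px(d,[.419,.08,.137]))
E
```

```text
time_s: 1.7
eef_pos: [0.4179, 0.0808, 0.266]
tcp_rot: [-3.141, -0.0, 1.795]
contact_force: [-0.2, -0.5, 0.1]
width: 0.0855
finger_force: 0.0
[ 0.28215028  0.13300381 -0.65192585  1.93124309  0.0901197   1.10712037
 -0.18414103] [-0.04291526 -0.46584132  0.30969685]
[258.07515107 183.48534571]
```

View pics/w1.png

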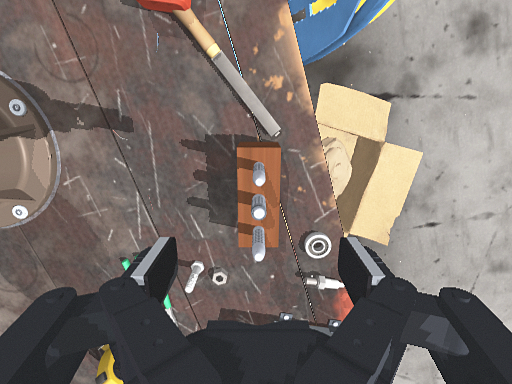

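The wrist view shows the block at (259,193), with the punch topmost: base about (259,167), top about (259,181). I'll measure its axis from an enlarged crop.

Run:
```python
from h import *
d=load("pics/w1.npy");im=cv2.imread("pics/w1.png")
cv2.imwrite("pics/c3.png",cv2.resize(im[135:275,225:295],None,fx=4,fy=4,interpolation=cv2.INTER_CUBIC))
print(w2px(d,[.419,.08,.062]),w2px(d,[.419,.08,.137]),w2px(d,[.437,-.006,.062]),w2px(d,[.437,-.006,.132]))
```

```text
[257.96523529 168.00367651] [258.07515107 183.48534571] [256.73719283 230.43571101] [256.56553633 256.9305241 ]
```

View pics/c3.png

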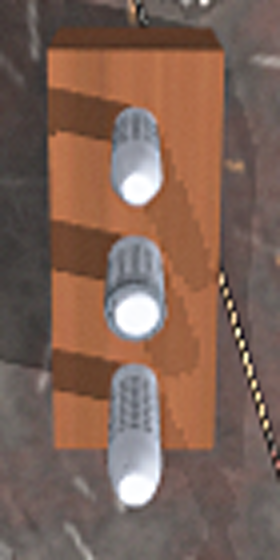

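The punch's top face is centred at crop (138,188), which is wrist pixel (259.1,181.6).

Run:
```python
from h import *
d=load("pics/w1.npy")
p=px2w(d,259.1,181.6,.137);print(p,px2w(d,258.1,256.4,.132))
print((p[:2]-robot.get_obs()["eef_pos"][:2])/.05)
```

```text
[0.41957469 0.08218491 0.137     ] [ 0.43854623 -0.00494975  0.132     ]
[0.03544545 0.05352648]
```

```bash
python3 -m handwheel '[0,0,0,0.03,0.03,-0.7,1, 0,0,0,0,0,-0.7,1, 0,0,0,0,0,-0.7,1, 0,0,0,0,0,-0.7,1, 0,0,0,0,0,-0.4,1, 0,0,0,0,0,-0.3,1, 0,0,0,0,0,0,1, 0,0,0,0,0,0,-1, 0,0,0,0,0,0,-1, 0,0,0,0,0,0,-1, 0,0,0,0,0,0,-1, 0,0,0,0,0,0,-1, 0,0,0,0,0,0,-1, 0,0,0,0,0,0,-1, 0,0,0,0,0,0,-1]' 60
```

```text
time_s: 3.25
eef_pos: [0.42, 0.0814, 0.0918]
tcp_rot: [3.141, 0.0, 1.793]
contact_force: [-1.3, -0.6, 7.5]
width: 0.0127
finger_force: 58.3
```

```bash
python3 -m handwheel '[0,0,0,0,0,0.2,-1, 0,0,0,0,0,0.4,-1, 0,0,0,0,0,0.6,-1, 0,0,0,0,0,0.6,-1, 0,0,0,0,0,0.6,-1, 0,0,0,0,0,0.6,-1, 0,0,0,0.2,-0.5,0,-1, 0,0,0,0.4,-0.8,0,-1, 0,0,0,0.4,-0.8,0,-1, 0,0,0,0.4,-0.8,0,-1, 0,0,0,0.4,-0.8,0,-1, 0,0,0,0.4,-0.8,0,-1, 0,0,0,0.4,-0.8,0,-1, 0,0,0,0.3,-0.6,0,-1, 0,0,0,0.1,-0.3,0,-1, 0,0,0,0,0,0,-1, 0,0,0,0,0,0,-1]'
python3 - <<'E'
from h import *
d=snap("wrist","pics/w2.png");o=robot.get_obs();print(o["eef_pos"],o["tcp_rot"],o["contact_force"],o["width"])
p=np.array(o["eef_pos"]);print("hole px",w2px(d,[.5695,-.2323,.12]),"tip px",w2px(d,p-[0,0,.0848]),"top",w2px(d,p+[0,0,.045]))
for f,n in (("scene","s2"),): snap(f,"pics/%s.png"%n)
E
```

```text
time_s: 4.95
eef_pos: [0.5693, -0.2272, 0.2414]
tcp_rot: [-3.142, -0.001, 1.794]
contact_force: [0.2, 0.5, 0.0]
width: 0.0125
finger_force: 58.5
[ 0.56932455 -0.22657133  0.2416124 ] [ 3.14145656e+00 -1.20548974e-03  1.79470285e+00] [ 0.13461331  0.02214105 -0.65122746] 0.012445912384419389
hole px [256.22080094 189.5080283 ] tip px [257.3078985  195.40868426] top [257.24932326 291.04720081]
```

View pics/w2.png

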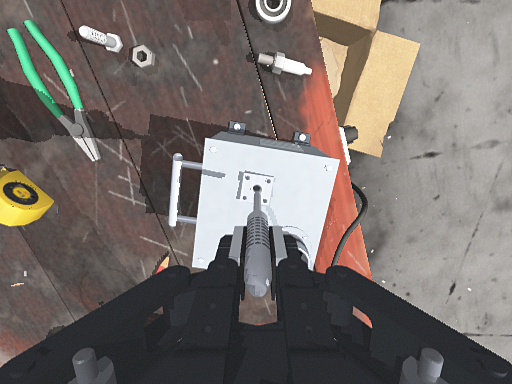

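The wrist view shows the pin tip just below the hole, around (257,190). I'll make one composite close-up of the wrist and scene views.

Run:
```python
from h import *
d=load("pics/s2.npy");print(w2px(d,[.5695,-.2323,.12]),w2px(d,[.5693,-.2266,.1566]))
w=cv2.imread("pics/w2.png")[165:225,232:282];s=cv2.imread("pics/s2.png")[120:190,225:305]
a=cv2.resize(w,None,fx=8,fy=8,interpolation=cv2.INTER_CUBIC);b=cv2.resize(s,None,fx=5,fy=5,interpolation=cv2.INTER_CUBIC)
o=np.zeros((480,800,3),np.uint8);o[:480,:400]=a;o[:350,400:]=b;cv2.imwrite("pics/c4.png",o)
```

```text
[256.67669896 168.60142445] [254.85113177 155.37563539]
```

View pics/c4.png

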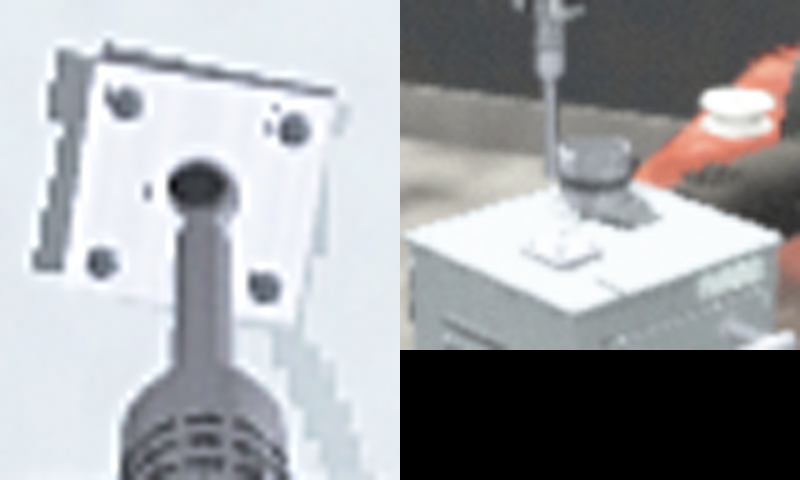

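The screws put the hole centre at wrist pixel about (256,189), in agreement with (0.5695,-0.2323). I'm moving over it with the tip about 4 mm above the mouth, then looking again.

```bash
python3 -m handwheel '[0,0,0,0,-0.11,0,-1, 0,0,0,0,0,-0.25,-1, 0,0,0,0,0,-0.25,-1, 0,0,0,0,0,-0.12,-1, 0,0,0,0,0,0,-1, 0,0,0,0,0,0,-1]'
python3 - <<'E'
from h import *
d=snap("wrist","pics/w3.png");e=snap("scene","pics/s3.png");o=robot.get_obs();print(o["eef_pos"],o["contact_force"])
p=np.array(o["eef_pos"]);t=p-[0,0,.0848]
print("wrist hole",w2px(d,[.5695,-.2323,.12]),"tip",w2px(d,t),px2w(d,256.1,189,.12)); print("scene hole",w2px(e,[.5695,-.2323,.12]),"tip",w2px(e,t))
o=np.zeros((560,800,3),np.uint8)
u,v=map(int,w2px(d,t).round());a=cv2.imread("pics/w3.png")[v-28:v+28,u-20:u+20];print(u-20,v-28)
u,v=map(int,w2px(e,t).round());b=cv2.imread("pics/s3.png")[v-28:v+28,u-20:u+20];print(u-20,v-28)
o=np.hstack([cv2.resize(i,None,fx=10,fy=10,interpolation=cv2.INTER_CUBIC) for i in(a,b)]);cv2.imwrite("pics/c5.png",o)
E
```

```text
time_s: 5.65
eef_pos: [0.5696, -0.234, 0.2101]
tcp_rot: [-3.141, -0.0, 1.793]
contact_force: [0.5, -0.3, -0.6]
width: 0.0125
finger_force: 58.5
[ 0.56997268 -0.2340849   0.21067208] [ 0.38707503 -0.62224292 -0.38622394]
wrist hole [257.40098008 192.28051491] tip [257.47728395 196.31435399] [ 0.56770832 -0.22959353  0.12      ]
scene hole [256.67669896 168.60142445] tip [257.1195114  166.20878781]
237 168
237 138
```

View pics/c5.png

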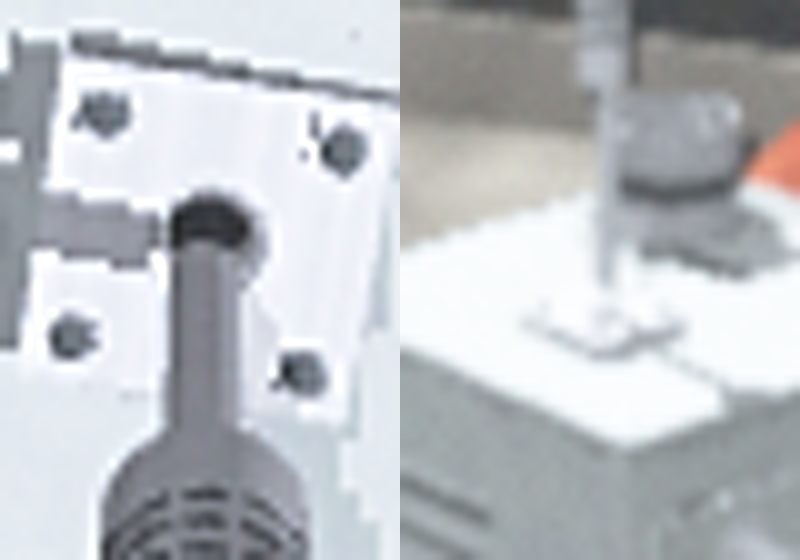

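In the close-up the hole centre is at about (208,240) and the pin axis at x 206, with its tip projecting about 20 crop px low. So I'll correct by +1.7 mm in y and come down to just above the mouth.

```bash
python3 -m handwheel '[0,0,0,0,0.034,0,-1, 0,0,0,0,0,-0.05,-1, 0,0,0,0,0,-0.04,-1, 0,0,0,0,0,0,-1, 0,0,0,0,0,0,-1]'; python3 -m handwheel '[0,0,0,0,0,-0.02,-1, 0,0,0,0,0,0,-1, 0,0,0,0,0,0,-1]';python3 -m handwheel '[0,0,0,0,0,-0.02,-1, 0,0,0,0,0,0,-1, 0,0,0,0,0,0,-1]'
```

```text
time_s: 6.25
eef_pos: [0.5696, -0.2324, 0.2057]
tcp_rot: [-3.141, -0.0, 1.793]
contact_force: [0.1, -0.7, -0.5]
width: 0.0124
finger_force: 58.5
time_s: 6.55
eef_pos: [0.5697, -0.2325, 0.2048]
tcp_rot: [3.142, 0.0, 1.793]
contact_force: [0.4, 0.6, -0.8]
width: 0.0125
finger_force: 58.5
time_s: 6.85
eef_pos: [0.5696, -0.2324, 0.2038]
tcp_rot: [-3.142, -0.0, 1.793]
contact_force: [0.3, -0.9, -0.5]
width: 0.0126
finger_force: 58.5
```

```bash
for i in 1; do python3 -m handwheel '[0,0,0,0,0,-0.02,-1, 0,0,0,0,0,0,-1]'; done; python3 -m handwheel '[0,0,0,0,0,-0.02,-1, 0,0,0,0,0,0,-1]' | grep -E 'eef|cont'; python3 -m handwheel '[0,0,0,0,0,-0.02,-1, 0,0,0,0,0,0,-1]' | grep -E 'eef|cont'
```

```text
time_s: 7.05
eef_pos: [0.5696, -0.2324, 0.2027]
tcp_rot: [-3.141, -0.0, 1.793]
contact_force: [0.5, -0.2, -0.8]
width: 0.0123
finger_force: 58.5
eef_pos: [0.5696, -0.2324, 0.2017]
contact_force: [-0.1, 0.0, -1.5]
eef_pos: [0.5696, -0.2324, 0.2007]
contact_force: [-0.8, 0.5, -1.7]
```

The pin is in the hole with no upward force. I'm going down to about 20 mm depth.

```bash
python3 -m handwheel '[0,0,0,0,0,-0.04,-1, 0,0,0,0,0,-0.04,-1, 0,0,0,0,0,0,-1]' | grep -E 'eef|cont'; python3 -m handwheel '[0,0,0,0,0,-0.04,-1, 0,0,0,0,0,-0.04,-1, 0,0,0,0,0,-0.04,-1, 0,0,0,0,0,0,-1]' | grep -E 'eef|cont';python3 -m handwheel '[0,0,0,0,0,-0.04,-1, 0,0,0,0,0,-0.04,-1, 0,0,0,0,0,-0.04,-1, 0,0,0,0,0,0,-1]'
```

```text
eef_pos: [0.5694, -0.2324, 0.1964]
contact_force: [-0.6, 0.0, -0.5]
eef_pos: [0.5695, -0.2324, 0.1904]
contact_force: [0.7, 0.4, -1.4]
time_s: 8.55
eef_pos: [0.5695, -0.2324, 0.1844]
tcp_rot: [-3.141, -0.0, 1.793]
contact_force: [0.0, 0.2, -0.8]
width: 0.0122
finger_force: 58.5
```

```bash
for i in 1; do :; done
python3 -m handwheel '[0,0,0,0,0,-0.04,-1, 0,0,0,0,0,-0.02,-1, 0,0,0,0,0,0,-1]' | grep -E 'eef|cont'; python3 -m handwheel '[0,0,0,0,0,-0.04,-1, 0,0,0,0,0,0,-1]' | grep -E 'eef|cont';python3 -m handwheel '[0,0,0,0,0,-0.04,-1, 0,0,0,0,0,0,-1]'| grep -E 'eef|cont'
```

```text
eef_pos: [0.5695, -0.2324, 0.1816]
contact_force: [-1.0, 0.9, -1.5]
eef_pos: [0.5696, -0.2324, 0.1796]
contact_force: [-0.0, -0.5, -1.6]
eef_pos: [0.5695, -0.2324, 0.1776]
contact_force: [0.4, -0.6, -1.4]
```

```bash
python3 -m handwheel '[0,0,0,0,0,-0.04,-1, 0,0,0,0,0,0,-1]' | grep -E 'eef|cont'; python3 -m handwheel '[0,0,0,0,0,-0.04,-1, 0,0,0,0,0,0,-1]' | grep -E 'eef|cont';python3 -m handwheel '[0,0,0,0,0,-0.04,-1, 0,0,0,0,0,0,-1]'| grep -E 'eef|cont'
```

```text
eef_pos: [0.5698, -0.2325, 0.176]
contact_force: [-0.5, 0.2, 1.8]
eef_pos: [0.5699, -0.2325, 0.1742]
contact_force: [-1.4, -0.6, 4.8]
eef_pos: [0.57, -0.2326, 0.1723]
contact_force: [-0.6, 0.2, 5.7]
```

The catch was first felt near TCP z 0.177. I'm going on in 1 mm steps.

```bash
python3 -m handwheel '[0,0,0,0,0,-0.02,-1, 0,0,0,0,0,0,-1]' | grep -E 'eef|cont'; python3 -m handwheel '[0,0,0,0,0,-0.016,-1, 0,0,0,0,0,0,-1, 0,0,0,0,0,0,-1]' | grep -E 'eef|cont'
python3 - <<'E'
from h import *
d=snap("top","pics/t1.png");a=cv2.imread("pics/t0.png");b=cv2.imread("pics/t1.png")
f=cv2.absdiff(a,b).sum(2)[180:215,255:310];print((f>90).sum()); r=np.argwhere(f>90);print(r.min(0)if len(r) else 0,r.max(0) if len(r) else 0)
E
```

```text
eef_pos: [0.57, -0.2327, 0.1715]
contact_force: [-1.1, -0.8, 6.3]
eef_pos: [0.5701, -0.2327, 0.1706]
contact_force: [-0.8, -0.6, 6.2]
1168
[0 0] [34 47]
```

Run:
```python
from h import *
e=snap("scene","pics/s4.png");o=robot.get_obs();print(o["contact_force"],o["eef_pos"])
for s in(0,.03):
    print(s,w2px(e,[.479-s,-.225,.076]),w2px(e,[.484-s,-.311,.076]))
a,b=[cv2.imread("pics/%s.png"%n) for n in("s3","s4")]
f=cv2.absdiff(a,b).sum(2)
for r in range(170,230,10): print([int((f[r:r+10,c:c+10]>60).sum()) for c in range(230,330,10)])
```

```text
[-1.34435162 -1.38884408  6.67710517] [ 0.57004704 -0.2326866   0.17064887]
0 [277.26570054 197.41523279] [302.23643333 187.71342143]
0.03 [285.45091088 201.75032852] [310.52408392 191.6550646 ]
[0, 0, 1, 43, 5, 0, 10, 0, 1, 0]
[0, 0, 0, 6, 0, 35, 56, 53, 2, 0]
[0, 0, 0, 1, 36, 47, 71, 81, 14, 0]
[0, 0, 0, 9, 0, 15, 48, 53, 0, 0]
[0, 0, 0, 47, 52, 71, 34, 1, 0, 0]
[0, 0, 0, 15, 20, 0, 0, 0, 1, 19]
```

Run:
```python
from h import *
a,b=[cv2.imread("pics/%s.png"%n) for n in("s3","s4")]
t=a[180:200,285:308];m=cv2.matchTemplate(b[165:225,265:335],t,cv2.TM_CCOEFF_NORMED);_,v,_,l=cv2.minMaxLoc(m);print(v,l[0]+265-285,l[1]+165-180)
```

```text
0.9201135039329529 8 4
```

A template match shows the handle shifted (8,4) px, exactly the 30 mm spring-out, so the drawer is released. I'm lifting out and going back over the socket.

```bash
python3 -m handwheel '[0,0,0,0,0,0.1,-1, 0,0,0,0,0,0.2,-1, 0,0,0,0,0,0.3,-1, 0,0,0,0,0,0.3,-1, 0,0,0,0,0,0.3,-1, 0,0,0,0,0,0.3,-1, 0,0,0,-0.15,0.3,0,-1, 0,0,0,-0.38,0.8,0,-1, 0,0,0,-0.38,0.8,0,-1, 0,0,0,-0.38,0.8,0,-1, 0,0,0,-0.38,0.8,0,-1, 0,0,0,-0.38,0.8,0,-1, 0,0,0,-0.38,0.8,0,-1, 0,0,0,-0.38,0.8,0,-1, 0,0,0,-0.18,0.38,0,-1, 0,0,0,0,0,0,-1, 0,0,0,0,0,0,-1, 0,0,0,0,0,0,-1]'
```

```text
time_s: 12.25
eef_pos: [0.4205, 0.0805, 0.2451]
tcp_rot: [-3.141, 0.0, 1.791]
contact_force: [0.1, 0.2, -0.6]
width: 0.0127
finger_force: 58.5
```

```bash
python3 -m handwheel '[0,0,0,-0.012,0.018,-0.5,-1, 0,0,0,0,0,-0.7,-1, 0,0,0,0,0,-0.4,-1, 0,0,0,0,0,-0.24,-1, 0,0,0,0,0,0,-1, 0,0,0,0,0,0,-1]'
```

```text
time_s: 12.85
eef_pos: [0.4202, 0.0823, 0.1536]
tcp_rot: [3.141, -0.0, 1.792]
contact_force: [0.1, 0.6, -0.4]
width: 0.0124
finger_force: 58.6
```

Run:
```python
from h import *
d=snap("wrist","pics/w5.png");p=np.array(robot.get_obs()["eef_pos"]);t=p-[0,0,.0848]
u,v=map(int,w2px(d,t).round());print(u-20,v-28,w2px(d,t),w2px(d,[*p[:2],.062]))
a=cv2.imread("pics/w5.png")[v-28:v+28,u-20:u+20]
cv2.imwrite("pics/c6.png",cv2.resize(a,None,fx=10,fy=10,interpolation=cv2.INTER_CUBIC))
```

```text
237 168 [257.32948305 195.83899714] [257.32599521 193.38074488]
```

```bash
python3 -m handwheel '[0,0,0,-0.005,-0.017,0,-1, 0,0,0,0,0,-0.06,-1, 0,0,0,0,0,-0.06,-1, 0,0,0,0,0,0,-1]' | grep -E 'eef|cont'; python3 -m handwheel '[0,0,0,0,0,-0.04,-1, 0,0,0,0,0,-0.04,-1, 0,0,0,0,0,0,-1]' | grep -E 'eef|cont'; python3 -m handwheel '[0,0,0,0,0,-0.04,-1, 0,0,0,0,0,-0.04,-1, 0,0,0,0,0,0,-1]' | grep -E 'eef|cont'
```

```text
eef_pos: [0.4191, 0.0815, 0.1468]
contact_force: [-0.4, -0.6, -1.4]
eef_pos: [0.4191, 0.0816, 0.1427]
contact_force: [0.7, -0.2, -1.1]
eef_pos: [0.4191, 0.0816, 0.1387]
contact_force: [-1.2, 0.2, -0.9]
```

```bash
python3 -m handwheel '[0,0,0,0.01,0,-0.1,-1, 0,0,0,0,0,-0.2,-1, 0,0,0,0,0,-0.2,-1, 0,0,0,0,0,-0.2,-1, 0,0,0,0,0,-0.1,-1, 0,0,0,0,0,0,-1]' | grep -E 'eef|cont'; python3 -m handwheel '[0,0,0,0,0,-0.04,-1, 0,0,0,0,0,-0.02,-1, 0,0,0,0,0,0,-1]' | grep -E 'eef|cont'; python3 -m handwheel '[0,0,0,0,0,-0.02,-1, 0,0,0,0,0,0,-1]' | grep -E 'eef|cont'
```

```text
eef_pos: [0.4191, 0.0815, 0.0981]
contact_force: [-0.9, -0.2, -0.1]
eef_pos: [0.4199, 0.0817, 0.0961]
contact_force: [0.4, -0.9, -0.3]
eef_pos: [0.4199, 0.0816, 0.0951]
contact_force: [-0.4, -1.0, -1.2]
```

```bash
python3 -m handwheel '[0,0,0,0,0,-0.02,-1, 0,0,0,0,0,-0.02,-1, 0,0,0,0,0,0,-1]' | grep -E 'eef|cont'; python3 -m handwheel '[0,0,0,0,0,-0.02,-1, 0,0,0,0,0,0,-1]' | grep -E 'eef|cont'
```

```text
eef_pos: [0.4197, 0.0816, 0.0929]
contact_force: [0.5, -0.0, -0.7]
eef_pos: [0.4198, 0.0816, 0.0919]
contact_force: [-0.3, -0.2, -0.7]
```

```bash
python3 -m handwheel '[0,0,0,0,0,-0.01,-1, 0,0,0,0,0,0,1, 0,0,0,0,0,0,1, 0,0,0,0,0,0,1, 0,0,0,0,0,0,1, 0,0,0,0,0,0,1, 0,0,0,0,0,0.3,1, 0,0,0,0,0,0.6,1, 0,0,0,0,0,0.8,1, 0,0,0,0,0,0.8,1, 0,0,0,0,0,0.6,1, 0,0,0,0,0,0,1, 0,0,0,0,0,0,1]'
python3 - <<'E'
from h import *
d=snap("wrist","pics/w6.png");e=snap("scene","pics/s6.png")
a,b=cv2.imread("pics/s0.png"),cv2.imread("pics/s6.png")
t=a[220:262,166:184];m=cv2.matchTemplate(b[210:275,155:195],t,cv2.TM_CCOEFF_NORMED);_,v,_,l=cv2.minMaxLoc(m);print(v,l[0]+155-166,l[1]+210-220)
print(w2px(d,[.4196,.0822,.137]))
o=np.hstack([cv2.resize(cv2.imread("pics/w6.png")[100:260,200:320],(450,600)),cv2.resize(b[200:300,150:205],(330,600))]);cv2.imwrite("pics/c7.png",o)
E
```

```text
time_s: 16.8
eef_pos: [0.42, 0.0815, 0.2468]
tcp_rot: [3.14, 0.001, 1.792]
contact_force: [-0.7, -0.1, 0.8]
width: 0.0854
finger_force: 0.0
0.9804847240447998 0 0
[256.67782484 186.91010322]
```

The punch matches its starting appearance (match 0.98, zero shift). Now the drawer handle.

```bash
python3 -m handwheel '[0,0,-0.15,0.04,-0.5,0,-0.4, 0,0,-0.2,0.07,-0.85,0,-0.4, 0,0,-0.2,0.07,-0.85,0,-0.4, 0,0,-0.2,0.07,-0.85,0,-0.4, 0,0,-0.2,0.07,-0.85,0,-0.4, 0,0,-0.2,0.07,-0.85,0,-0.4, 0,0,-0.2,0.07,-0.85,0,-0.4, 0,0,-0.2,0.07,-0.85,0,-0.4, 0,0,-0.1,0.07,-0.55,-0.5,-0.4, 0,0,0,0,0,-0.5,-0.4, 0,0,0,0,0,-0.4,-0.4, 0,0,0,0,0,-0.3,-0.4, 0,0,0,0,0,0,-0.4, 0,0,0,0,0,0,-0.4]'
python3 - <<'E'
from h import *
d=snap("wrist","pics/w7.png");p=robot.get_obs()["eef_pos"]
cv2.imwrite("pics/w7b.png",cv2.resize(cv2.imread("pics/w7.png")[100:384,80:460],(800,598),interpolation=cv2.INTER_CUBIC))
print(w2px(d,[.45,-.2695,.0815]),p)
E
```

```text
time_s: 18.3
eef_pos: [0.4494, -0.2679, 0.1608]
tcp_rot: [-3.14, -0.001, 1.628]
contact_force: [-0.0, 0.3, -0.1]
width: 0.0259
finger_force: 0.0
[257.91873671 199.71630273] [ 0.44995326 -0.26821107  0.16156438]
```

View pics/w7b.png

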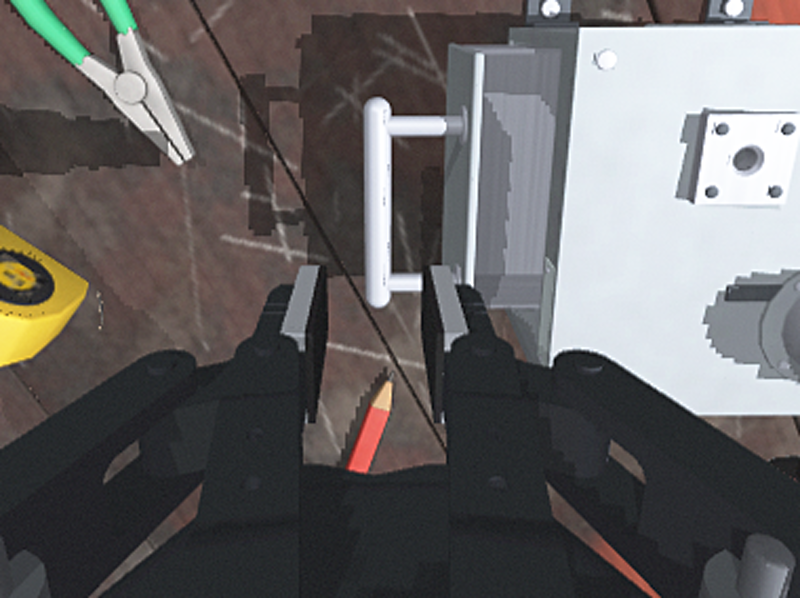

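The drawer is out with the bar at (377,200) in the crop, midway between the fingers, and the finger fits between bar and face. I'm descending and gripping gently.

```bash
python3 -m handwheel '[0,0,0,0.01,-0.03,-0.5,-0.45, 0,0,0,0,0,-0.5,-0.45, 0,0,0,0,0,-0.4,-0.45, 0,0,0,0,0,-0.3,-0.45, 0,0,0,0,0,-0.2,-0.45, 0,0,0,0,0,0,-0.45]' 25; python3 -m handwheel '[0,0,0,0,0,0,-1, 0,0,0,0,0,0,-1, 0,0,0,0,0,0,-1, 0,0,0,0,0,0,-1]' 25
```

```text
time_s: 18.95
eef_pos: [0.4501, -0.2697, 0.066]
tcp_rot: [-3.141, -0.0, 1.628]
contact_force: [0.2, -0.0, -0.1]
width: 0.0231
finger_force: 0.0
time_s: 19.35
eef_pos: [0.4508, -0.27, 0.0672]
tcp_rot: [3.14, 0.001, 1.628]
contact_force: [-0.1, 0.9, 2.7]
width: 0.0099
finger_force: 26.4
```

```bash
python3 -m handwheel '[0,0,0,-0.1,-0.006,0,-1, 0,0,0,-0.1,-0.006,0,-1, 0,0,0,-0.1,-0.006,0,-1, 0,0,0,-0.1,-0.006,0,-1, 0,0,0,-0.1,-0.006,0,-1, 0,0,0,-0.1,-0.006,0,-1, 0,0,0,-0.1,-0.006,0,-1, 0,0,0,-0.1,-0.006,0,-1, 0,0,0,0,0,0,-1]'; python3 -m handwheel '[0,0,0,-0.06,0,0,-1, 0,0,0,-0.03,0,0,-1, 0,0,0,0,0,0,-1]'
```

```text
time_s: 20.25
eef_pos: [0.4096, -0.2726, 0.0671]
tcp_rot: [3.141, 0.001, 1.627]
contact_force: [-0.7, 0.1, 8.5]
width: 0.0098
finger_force: 26.9
time_s: 20.55
eef_pos: [0.4056, -0.2729, 0.0672]
tcp_rot: [3.141, 0.001, 1.627]
contact_force: [-0.3, -0.2, 7.6]
width: 0.0096
finger_force: 26.8
```

```bash
python3 -m handwheel '[0,0,0,-0.04,0,0,-1, 0,0,0,0,0,0,-1]'|grep -E 'eef|cont';python3 -m handwheel '[0,0,0,-0.04,0,0,-1, 0,0,0,0,0,0,-1]'|grep -E 'eef|cont'
```

```text
eef_pos: [0.4048, -0.2729, 0.0672]
contact_force: [4.5, -1.9, 2.9]
eef_pos: [0.4048, -0.273, 0.0673]
contact_force: [10.7, -1.6, -3.5]
```

It's at the stop. I'm easing off, opening and lifting clear.

```bash
python3 -m handwheel '[0,0,0,0.05,0,0,-1, 0,0,0,0,0,0,-0.45, 0,0,0,0,0,0,-0.45, 0,0,0,0,0,0,-0.45, 0,0,0,0,0,0,-0.45, 0,0,0,0,0,0.2,-0.45, 0,0,0,0,0,0.5,-0.45, 0,0,0,0,0,0.8,-0.45, 0,0,0,0,0,0.8,-0.45, 0,0,0,0,0,0.8,-0.45, 0,0,0,0,0,0,-0.45, 0,0,0,0,0,0,-0.45]'
python3 - <<'E'
from h import *
e=snap("scene","pics/s8.png");a,b=cv2.imread("pics/s4.png"),cv2.imread("pics/s8.png")
t=a[184:204,293:316];m=cv2.matchTemplate(b[170:235,280:335],t,cv2.TM_CCOEFF_NORMED);_,v,_,l=cv2.minMaxLoc(m);print(v,l[0]+280-293,l[1]+170-184)
print(w2px(e,[.405,-.316,.076])-w2px(e,[.454,-.313,.076]))
d=snap("wrist","pics/w8.png");im=cv2.imread("pics/w8.png");print(w2px(d,[.405,-.272,.0815]))
for s in(.065,.07,.075): print(s,w2px(d,[.4805-s,-.27,.0815]))
g=im[185:200].mean((0,2));print([(i,int(x)) for i,x in enumerate(g) if 225<i<300][::2])
E
```

```text
time_s: 22.15
eef_pos: [0.4046, -0.2725, 0.2228]
tcp_rot: [3.14, 0.002, 1.628]
contact_force: [-0.0, -0.1, -0.6]
width: 0.0233
finger_force: 0.0
0.9454916715621948 14 6
[15.14579638  6.43402501]
[258.27155231 179.67388855]
0.065 [268.25534192 178.40186478]
0.07 [263.55494752 178.14000495]
0.075 [258.85184726 177.87799438]
[(226, 76), (228, 84), (230, 75), (232, 62), (234, 62), (236, 61), (238, 62), (240, 60), (242, 58), (244, 58), (246, 60), (248, 57), (250, 58), (252, 77), (254, 142), (256, 206), (258, 231), (260, 254), (262, 251), (264, 21), (266, 46), (268, 48), (270, 50), (272, 55), (274, 57), (276, 51), (278, 43), (280, 45), (282, 44), (284, 57), (286, 101), (288, 100), (290, 97), (292, 124), (294, 241), (296, 98), (298, 117)]
```

The bar centre is at u≈258.6, which is about 75 mm out. The punch is in place and the robot is clear of everything.

```bash
python3 -c "
from cell import robot
print(robot.close_job())"
```

```text
the job is handed in; nothing more can be done
None
```

The job is handed in at about 22 s of the 64 s allowed: catch tripped with about 7 N seen at the wrist, punch back in its own socket, and drawer pulled to its stop (about 75 mm by the wrist camera); no verdict came back.

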